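# Clamp a glass flow chip to the click of the torque knob

### The arm

A 6-joint arm with a two-finger parallel gripper is mounted at the origin on a cart in front of the work surface, level with it; the furniture and walls round the work are solid. World frame = base frame: x ahead of the robot, y to its left, z up, the work surface at z = 0. Lengths are in m, angles in degrees, forces in N, time in s.
With the tool pointing down it reaches from about 0.25 to 0.8 m from the base axis. Payload 8.5 kg.
Tool frame: the origin (TCP) lies midway between the tips of the shut fingers; the grasp point (between the pads) lies 19 mm behind it; x points along the fingers, y is the direction in which the jaws open and shut, and the axes are right-handed (so a half turn about x gives the same grasp; the last joint's range is limited). The gripper opens to 85 mm and grips with 20 to 120 N. Pads are 22 mm wide; open, the fingers measure 114 mm over their backs; the gripper's body (76 mm by 85 mm) begins 54 mm behind the grasp point. The pads swing forward as they close: fully open they stand 13 mm farther back than shut.
Start: joints at [-76.891, 13.648, -0.773, 75.585, 0, 90], TCP at [0.119, -0.511, 0.231] pointing down, gripper open.
Joint ranges: [-152.45, 152.45], [-59.26, 108.67], [-65.41, 83.53], [-104.44, 129.93], [-82.83, 76.93], [-180, 180]. Speed limits (degrees/s): [127.2, 127.2, 159.86, 180, 180, 180].

### API

Orientations are given as [roll, pitch, yaw] about the fixed x, y, z axes, in that order (R = Rz(yaw) Ry(pitch) Rx(roll)).
In Python, from bench import readout, eyes, finish_job gives the robot as it stands. The module is installed in compiled form; this text tells all that it offers.
- The arm moves only by the shell command python3 -m creep 'ROWS' [FORCE]. ROWS is JSON, one flat list of numbers, 7 for each row, row after row: the opening, from -1 (shut) to 1 (fully open), then the shift along the tool's x, y, z in cm, then the turn, a rotation vector about the tool's x, y, z in units of 6 degrees (1.0 is 6 degrees). In form: [gripper, tx, ty, tz, rx, ry, rz, gripper, tx, ty, tz, rx, ry, rz, ...]. A call has 1 to 12 rows; each row shifts and turns the commanded pose from where the row before left it, along the tool's axes as they then stand; what a row does not reach is not made up. A row lasts 1/12 s, in which the tool goes at most 41.7 mm and 7.16 degrees, less where a joint would pass 70% of its speed; a pose out of reach is approached as far as the arm can. A call with a gripper value outside its range is refused whole. The fingers move at their own pace and stop on an object; FORCE is the grip in N (left out, the last holds). Time passes only in rows, so rows that do not move let the fingers close. It gives the time, the measured TCP pose, the force and the opening at its end, in the units of the state.
- readout.get_obs(): the state, without advancing time (a new reading comes with each control period).
- eyes.camera(name): name is "scene" or "top" or "wrist"; returns a dict with "img" (400x640x3 uint8, red, green, blue), "range_z" (400x640 float32, m along the optical axis (not along the pixel's ray), 0 where there is no reading), "fx", "fy", "cx", "cy" (pixels), "camera_from_world" (4x4, takes a point from world to camera coordinates); the wrist camera has in their place "hand_eye" (4x4, takes a point from camera to tool coordinates, whose origin is the TCP and whose axes are the tool frame's). Camera axes: x right, y up, looking along -z (the intrinsics and any distortion apply to the point x, -y, -z); pixel columns grow to the right and rows downward; lengths in m; the calibration is good to about 2 mm. A picture is of the moment at which its call begins: read the wrist's pose just before it.
- finish_job(): hands the job in, once; it reports no verdict.
The state is a dict: "time_s": time; "joint_positions": joint angles; "qd": joint speeds; "effort": joint torques, N m; "position": TCP position; "tool_rot": TCP orientation; "force": force on the tool from outside, world axes, zero at the start; "moment": the same for the moment, N m; "finger_gap": finger opening in m.
Only numpy, scipy, OpenCV 4.12 (cv2) and the standard library are available. Lean on these libraries where they do the work, as an engineer would, in place of code of your own. Each camera call takes 0.05 s, during which the arm holds its last target. There are 200 camera calls.

### The job

Clamp the glass chip in its holder: swing the steel clamp arm across until its slot is fully home round the headed stud, then tighten the black knob clockwise until its torque clutch clicks, and stop there: exactly one click, a second one is too many. Let go, leaving the arm home and the screw tight, and do not disturb the flask or the measuring cylinder standing beside the holder.

Things in the scene. Friction and masses are not known exactly. Their poses are not given: they have to be found in the camera images.
- clamp_arm (a joint): swing of the steel clamp arm about its vertical pivot, rad: 0 = home, slot round the stud, against a solid stop; it grows anticlockwise seen from above as the arm opens toward the holder's front (-x); starts 0.5 to 0.9 open. Stays where left; about 3 N at the grip post moves it. Tightening the knob presses the arm against its home stop.
- holder: chip holder, fixed: aluminium plate 110 mm (x) by 150 mm (y), top 17 mm above the worktop. Origin: centre of its underside, on the worktop, below the screw axis when the arm is home; x away from its front (two capped fittings), y from pivot to stud, z up. The arm is a flat steel bar 30 mm wide, 32 to 44 mm above the worktop; when home it points along the holder's +y.
- clamp_pivot (a point): point on the clamp arm's vertical pivot axis, 46 mm above the worktop, 55 mm from the holder's centre toward its -y; bolt head 17 mm across, top at 50 mm.
- stud (a point): top centre of the fixed headed stud (head 19 mm across, top 53 mm above the worktop), 105 mm from the pivot along the holder's y; the arm's slot is open on one side and slips round it under the head.
- grip_post (a point): upright round black post near the free end of the clamp arm, 14 mm across, rising from 45 to 90 mm above the worktop; this point is on its axis at a good grasp height, 72 mm above the worktop, and 147 mm from the pivot axis (42 mm beyond the stud when home). Moves with the arm.
- knob_grip (a point): centre of the round black fluted torque knob, 41 mm across, from 60 to 94 mm above the worktop (this point at 78), on a vertical axis on the arm 55 mm from the pivot. x axis along the knob's white line. Clockwise from above tightens. Needs about 30 N of grip; may be let go and regrasped at any angle, the screw stays where it is. Nothing slips when turned anticlockwise.
- knob_line (a point): outer end of the white line on the knob's rim, 20 mm from its axis, 94 mm above the worktop. Clutch, once the screw is tight: torque rises to about 0.25 N m in the first 0.15 rad, then falls; past the crest at 0.30 rad the knob pulls itself forward to the next pocket at 0.60 rad (the click) and rests there, within 0.02 rad. Let go before the crest, it springs back. Clicks repeat every 0.60 rad: the second crest lies at 0.90.
- collar_line (a point): centre of the top of the aluminium collar flange (54 mm across) under the knob, 51 mm above the worktop; x axis along its dark witness line, at the start in line with the knob's. Knob, collar and screw turn together (0.22 N m, less felt in a pause) for 0.6 to 2.0 rad until tight, not to be told from the marks. A click leaves the knob's line 0.60 rad clockwise of the collar's (two: 1.20).
- pad_face (a point): centre of the underside of the screw's pressing pad (22 mm across) on the screw axis below the arm; 0.3 to 1.0 mm above the chip's top when loose (less than the reading noise), on the chip when tight. 3 mm per turn of the screw.
- chip (a point): centre of the top face of the glass chip (76 x 26 x 4 mm), fixed in the holder under the screw, 21 mm above the worktop.
- flask_mid (a point): conical glass flask, 92 mm across at the foot, 124 mm tall; this point is on its axis, 62 mm up. Bystander.
- cylinder_mid (a point): slim stoppered glass measuring cylinder, 30 mm foot, 131 mm tall; this point is on its axis, 65 mm up. Bystander.
Mind the look-alikes: they are no part of the job. Leave any orange look-alike of the holder alone.

How it is judged:
By the outcome, as a careful person would: the job done as asked, in the order asked, and still so for the second after the job is handed in, with the robot touching nothing.
It also fails if it takes over 64 s, if anything falls off the work surface, if the arm or the gripper's body presses on something with over 40 N, if the wrist force passes 120 N, or if a joint passes its speed limit or range.

## Working session

There is one attempt and no reset: what is moved stays moved. The work goes in short steps, Python scripts to look and compute and a shell command to move; the robot and the scene stay as the last step left them, time stands still between calls to the robot, and variables do not carry over. Pictures are saved under pics/ and viewed, about 8 in all and at most 12, crops included, and the job is handed in when it is done.

```bash
mkdir -p pics; cat > h.py <<'E'
import numpy as np, cv2
from bench import readout, eyes
from scipy.spatial.transform import Rotation as R
def tool():
    o=readout.get_obs(); T=np.eye(4); T[:3,:3]=R.from_euler('xyz',o['tool_rot'],degrees=True).as_matrix(); T[:3,3]=o['position']; return T,o
def snap(name,fn=None):
    T,o=tool(); c=eyes.camera(name)
    W=T@c['hand_eye'] if name=='wrist' else np.linalg.inv(c['camera_from_world'])
    c['W']=W
    if fn: cv2.imwrite('pics/'+fn+'.png',c['img'][:,:,::-1])
    np.savez(''+(fn or name)+'.npz',img=c['img'],rz=c['range_z'],W=W,K=[c['fx'],c['fy'],c['cx'],c['cy']])
    return c
def load(fn): return np.load(''+fn+'.npz')
def ray(d,u,v):
    fx,fy,cx,cy=d['K']; return d['W'][:3,:3]@np.array([(u-cx)/fx,-(v-cy)/fy,-1.]),d['W'][:3,3]
def atz(d,u,v,z):
    r,o=ray(d,u,v); return o+r*(z-o[2])/r[2]
def atd(d,u,v):
    r,o=ray(d,u,v); return o+r*d['rz'][int(round(v)),int(round(u))]
def crop(fn,x0,y0,x1,y1,s,out):
    cv2.imwrite('pics/'+out+'.png',cv2.resize(load(fn)['img'][y0:y1,x0:x1,::-1],None,fx=s,fy=s,interpolation=cv2.INTER_CUBIC))
E
python3 - <<'E'
from h import *
c=snap('top','t0'); print([k for k in c], c['fx'],c['cx'])
s=snap('scene','s0'); w=snap('wrist','w0')
print(tool()[1])
print(c['W'],s['W'])
E
```

```text
['img', 'range_z', 'fx', 'fy', 'cx', 'cy', 'camera_from_world', 'W'] 415.56512967423794 321.34153457248414
{'time_s': 0.15, 'joint_positions': array([-7.68920537e+01,  1.36728850e+01, -8.06071764e-01,  7.55837341e+01,
       -2.62669620e-03,  9.00007127e+01]), 'qd': array([-0.10784151, -0.11494632,  0.1347183 , -0.01125284,  0.06159698,
       -0.05036677]), 'effort': array([-1.17010209e-04, -5.39078200e+01,  3.46598339e+01,  1.44506455e-02,
       -3.63046092e-05,  1.06851522e-05]), 'position': array([ 0.1189771 , -0.51101464,  0.23082539]), 'tool_rot': array([-87.60004527,  89.93725413, 105.50718977]), 'force': array([ 0.58614461,  1.2547258 , -0.19848857]), 'moment': array([-0.04650052, -0.04643181,  0.03405062]), 'finger_gap': 0.08494057747865212}
[[ 0.02269594  0.98212947 -0.18683307  0.30569553]
 [-0.99971232  0.02374552  0.00338143  0.05171487]
 [ 0.00775745  0.18670258  0.98238586  1.25971008]
 [ 0.          0.          0.          1.        ]] [[ 0.87808413  0.35803903 -0.31745286  0.22193244]
 [-0.47830132  0.67615472 -0.56039508 -0.52403079]
 [ 0.01400393  0.64391215  0.76497126  0.86786412]
 [ 0.          0.          0.          1.        ]]
```

View pics/t0.png

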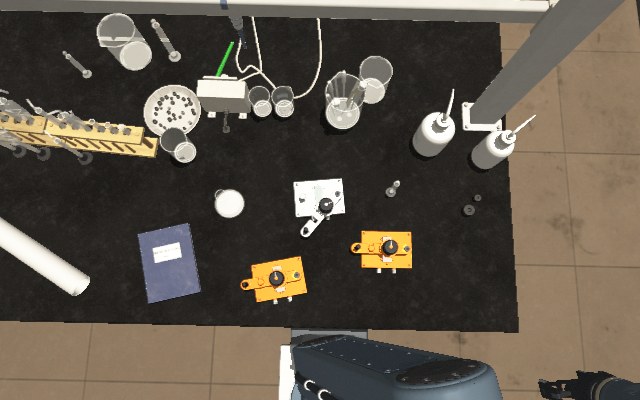

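View pics/s0.png

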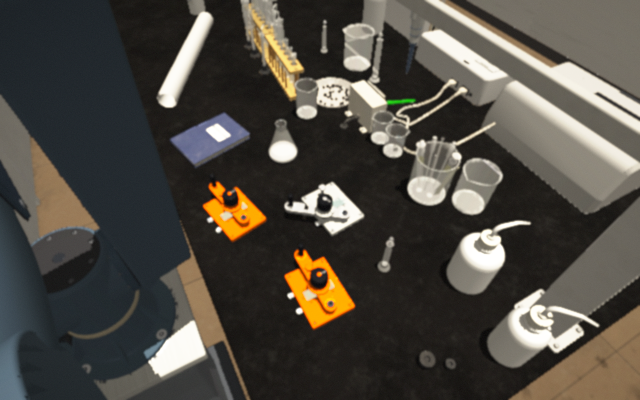

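Candidates: silver holder (319,198) in top; orange look-alikes at (277,279) and (386,249). The silver aluminium one with its arm swung open toward the robot fits; flask at (229,203) and cylinder at (393,189) stand beside it. I'll confirm this in a crop.

```bash
python3 - <<'E'
from h import *
crop('t0',280,165,360,245,7,'c1')
d=load('t0')
for n,u,v in [('knob',326,205),('post',306,231),('flaskbase',229,203),('cyl',393,189),('hc',319,198)]:
    print(n,atd(d,u,v),atz(d,u,v,.09),atz(d,u,v,0.017))
E
```

```text
knob [0.54671895 0.03477672 0.09305312] [0.5473497  0.03473239 0.09      ] [0.56243101 0.03367254 0.017     ]
post [0.47105039 0.09004787 0.08700316] [0.47062783 0.08994991 0.09      ] [0.48092103 0.09233611 0.017     ]
flaskbase [0.54770118 0.31468458 0.08389007] [0.54644364 0.3133181  0.09      ] [0.5614684 0.3296444 0.017    ]
cyl [ 0.6053058  -0.16270395  0.06652903] [ 0.59941219 -0.15848613  0.09      ] [ 0.61774264 -0.17160449  0.017     ]
hc [0.58265586 0.05554318 0.02208152] [0.56745685 0.05533309 0.09      ] [0.58379302 0.05555889 0.017     ]
```

View pics/c1.png

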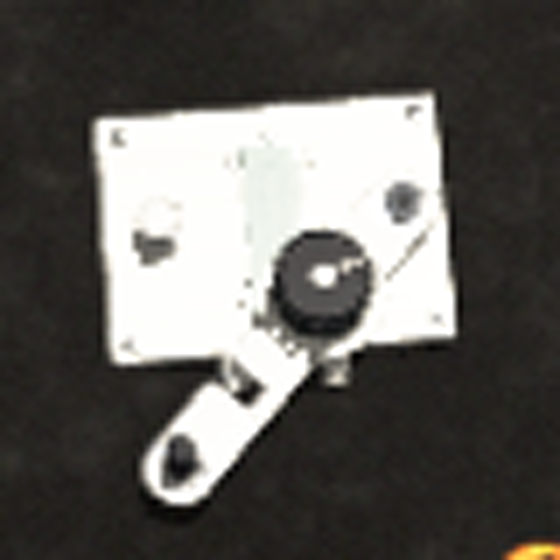

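```bash
cat >> h.py <<'E'
def to(p,yaw=None,pr=True):
    """shift in tool axes (cm) from measured pose to TCP p; also jaw-axis angle in world"""
    T,o=tool(); d=T[:3,:3].T@(np.array(p)-T[:3,3])*100
    y=T[:3,1]; print('shift cm',d.round(2),'jaw yaw',np.degrees(np.arctan2(y[1],y[0])).round(2),'j6',o['joint_positions'][5].round(1),'t',round(o['time_s'],2),'pos',o['position'].round(4),'F',o['force'].round(1),'M',o['moment'].round(3),'gap',o['finger_gap'].round(4))
E
python3 - <<'E'
from h import *
d=load('t0'); C=lambda x,y:(280+x/7,165+y/7)
P=lambda x,y,z:atz(d,*C(x,y),z)
pl=[P(95,118,.017),P(435,93,.017),P(457,338,.017),P(112,365,.017)]
for p in pl: print(p.round(4))
print('center',np.mean(pl,0))
ax=(pl[0]+pl[3]-pl[1]-pl[2]); print('y axis dir',np.degrees(np.arctan2(ax[1],ax[0])))
pv=P(403,203,.05); po=P(180,448,.09); kn=P(322,283,.094); st=P(155,222,.053)
print('pivot',pv,'post',po,'knob',kn,'stud',st)
for a,b in((pv,po),(pv,kn),(pv,st)): print(np.linalg.norm((b-a)[:2]),np.degrees(np.arctan2(*(b-a)[1::-1])))
T,o=tool(); print(T.round(3)); w=eyes.camera('wrist'); print(w['hand_eye'].round(3),w['fx'])
to([.50,.06,.33])
E
```

```text
[0.6329 0.1352 0.017 ]
[ 0.648  -0.0145  0.017 ]
[ 0.5381 -0.0255  0.017 ]
[0.5226 0.1239 0.017 ]
center [0.5853855  0.05476594 0.017     ]
y axis dir 95.84491895913416
pivot [5.90001554e-01 2.74051351e-04 5.00000000e-02] post [0.4763397  0.09093098 0.09      ] knob [0.54527069 0.03476465 0.094     ] stud [0.57842785 0.10567176 0.053     ]
0.14538808742075884 141.42406521482337
0.05648408586306632 142.36528751166597
0.10603125517936475 96.2665306774613
[[-0.     0.227 -0.974  0.119]
 [ 0.001 -0.974 -0.227 -0.511]
 [-1.    -0.001  0.     0.231]
 [ 0.     0.     0.     1.   ]]
[[ 0.     0.293 -0.956 -0.143]
 [ 1.    -0.001 -0.     0.   ]
 [-0.001 -0.956 -0.293 -0.074]
 [ 0.     0.     0.     1.   ]] 282.4739673108756Traceback (most recent call last):
  File "<stdin>", line 12, in <module>
  File "h.py", line 25, in to
    y=T[:3,1]; print('shift cm',d.round(2),'jaw yaw',np.degrees(np.arctan2(y[1],y[0])).round(2),'j6',o['joint_positions'][5].round(1),'t',round(o['time_s'],2),'pos',o['position'].round(4),'F',o['force'].round(1),'M',o['moment'].round(3),'gap',o['finger_gap'].round(4))
                                                                                                                                                                                                                                                   ^^^^^^^^^^^^^^^^^^^^^
AttributeError: 'float' object has no attribute 'round'
```

```bash
sed -i "s/o\['finger_gap'\].round(4)/round(o['finger_gap'],4)/" h.py
python3 -m creep '[1,0,0,0,-1.15,0,0, 1,0,0,0,-1.15,0,0, 1,-0.7,0,0,-1.15,0,0, 1,-1,0,0,-1.15,0,0, 1,-1,0,0,-1.15,0,0, 1,-1,0,0,-1.15,0,0, 1,-1,0,0,-1.15,0,0, 1,-1,0,0,-1.15,0,0, 1,-1,0,0,-1.15,0,0, 1,-1,0,0,-1.15,0,0, 1,0,0,0,-1.15,0,0, 1,0,0,0,-1.15,0,0]'
python3 -c "
from h import *
to([.48,.06,.30])"
```

```text
time_s: 1.2
position: [0.1191, -0.5115, 0.3088]
tool_rot: [6.5, 90.0, -77.3]
force: [-0.4, 0.2, -0.6]
finger_gap: 0.0852
shift cm [  0.84  42.09 -52.88] jaw yaw 6.25 j6 6.9 t 1.2 pos [ 0.1191 -0.5115  0.3088] F [-0.4  0.2 -0.6] M [ 0.011 -0.008  0.03 ] gap 0.0852
```

```bash

python3 -m creep '[1,0,2.4,-3,0,0,0, 1,0,2.4,-3,0,0,0, 1,0,2.4,-3,0,0,0, 1,0,2.4,-3,0,0,0, 1,0,2.4,-3,0,0,0, 1,0,2.4,-3,0,0,0, 1,0,2.4,-3,0,0,0, 1,0,2.4,-3,0,0,0, 1,0,2.4,-3,0,0,0, 1,0,2.4,-3,0,0,0, 1,0,2.4,-3,0,0,0, 1,0,2.4,-3,0,0,0]'
python3 -m creep '[1,0,2.4,-3,0,0,0, 1,0,2.4,-3,0,0,0, 1,0,2.4,-3,0,0,0, 1,0,2.4,-3,0,0,0, 1,0,2.4,-3,0,0,0, 1,0,0,0,-1.1,0,0, 1,0,0,0,-1.1,0,0, 1,0,0,0,-1.1,0,0, 1,0,0,0,-1.1,0,0, 1,0,0,0,-1.1,0,0, 1,0,0,0,-1.1,0,0, 1,0,0,0,-1,0,0]'
python3 -c "
from h import *
to([.48,.06,.30]); snap('wrist','w1')"
```

```text
time_s: 2.2
position: [0.369, -0.1217, 0.3085]
tool_rot: [68.7, 90.0, -15.4]
force: [0.8, -0.8, 1.0]
finger_gap: 0.0852
time_s: 3.2
position: [0.4723, 0.038, 0.3081]
tool_rot: [-147.3, 90.0, 174.5]
force: [0.0, -0.3, -0.0]
finger_gap: 0.0855
shift cm [ 0.81  2.2  -0.75] jaw yaw 51.85 j6 42.8 t 3.2 pos [0.4723 0.038  0.3081] F [ 0.  -0.3 -0. ] M [ 0.056  0.014 -0.024] gap 0.0855
```

View pics/w1.png

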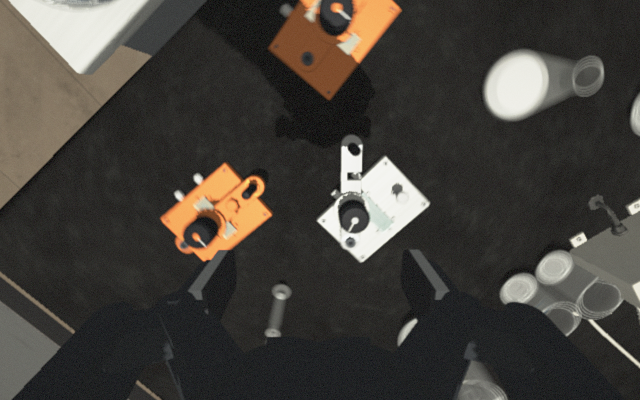

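```bash
python3 -c "
from h import *
crop('w1',305,125,435,270,5,'c2')"
```

```text
(no output)
```

View pics/c2.png

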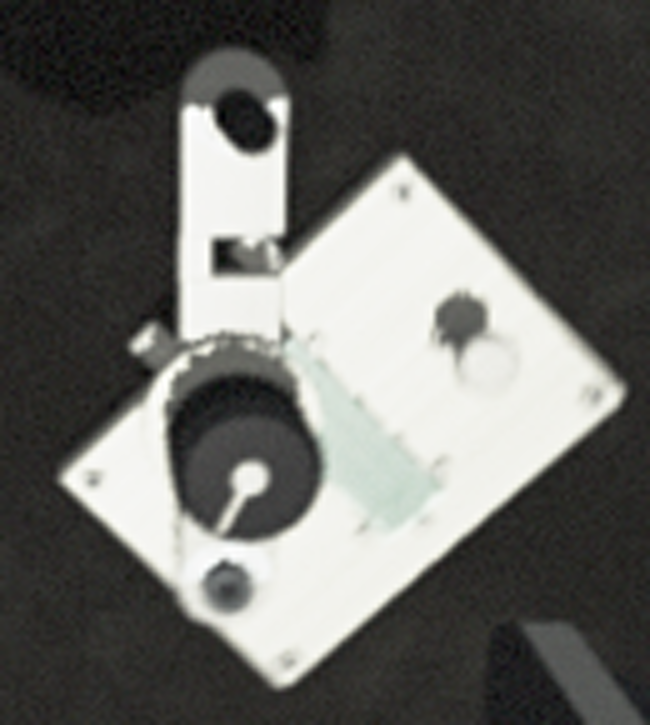

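```bash
python3 - <<'E'
from h import *
d=load('w1'); P=lambda x,y,z:atz(d,305+x/5,125+y/5,z)
pv=P(228,585,.05); po=P(250,128,.09); kn=P(250,479,.094); st=P(488,362,.053); kl=P(222,530,.094)
print('pivot',pv,'post',po,'knob',kn,'stud',st)
for a,b in((pv,po),(pv,kn),(pv,st),(kn,kl)): print(np.linalg.norm((b-a)[:2]),np.degrees(np.arctan2(*(b-a)[1::-1])))
to([po[0],po[1],.20])
to([po[0],po[1],.053])
E
```

```text
pivot [0.59367198 0.00589529 0.05      ] post [0.47670064 0.09297561 0.09      ] knob [0.55220778 0.03764446 0.094     ] stud [0.58152476 0.10885106 0.053     ]
0.14582618916033857 143.33384311647862
0.052223466258864835 142.55869540984096
0.10366989008675592 96.72892831294182
0.016492027888907503 -63.52995490701902
shift cm [10.82  4.61 -3.01] jaw yaw 52.24 j6 42.4 t 3.25 pos [0.4723 0.038  0.3082] F [-0.2  0.1  0.2] M [ 0.018  0.016 -0.002] gap 0.0854
shift cm [25.52  4.61 -3.01] jaw yaw 52.24 j6 42.4 t 3.25 pos [0.4723 0.038  0.3082] F [-0.2  0.1  0.2] M [ 0.018  0.016 -0.002] gap 0.0854
```

```bash

python3 -m creep '[1,0,2.3,-1.5,0,0,0, 1,0,2.3,-1.5,0,0,0, 1,3.6,0,0,0,0,0, 1,3.6,0,0,0,0,0, 1,3.6,0,0,0,0,0, 1,3.6,0,0,0,0,0, 1,3.6,0,0,0,0,0, 1,2,0,0,0,0,0, 1,0,0,0,0,0,0]' 30
python3 -c "
from h import *
to([.4765,.0927,.053]); snap('wrist','w2')
crop('w2',120,0,520,400,2,'c3') if 0 else None"
```

```text
time_s: 4.0
position: [0.4745, 0.0921, 0.1043]
tool_rot: [-131.3, 89.6, -169.9]
force: [-0.3, -0.7, 0.4]
finger_gap: 0.0856
shift cm [5.13 0.2  0.15] jaw yaw 51.38 j6 49.6 t 4.0 pos [0.4745 0.0921 0.1043] F [-0.3 -0.7  0.4] M [ 0.004  0.039 -0.02 ] gap 0.0856
```

View pics/w2.png

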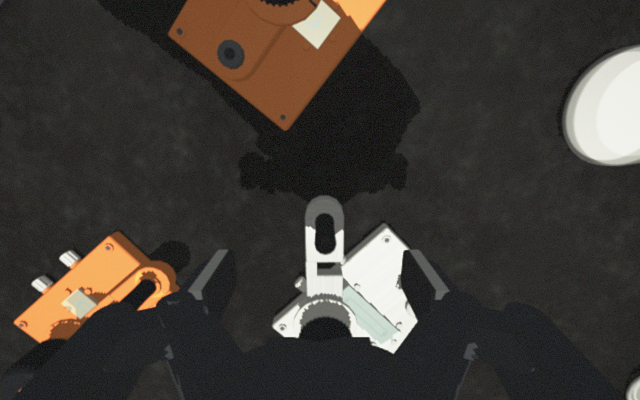

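The post (325,235) lies midway between the fingers (about 222 and 418); I'll go down and grip it.

```bash

python3 -m creep '[1,2.5,0.1,0.1,0,0,0, 1,2.6,0.1,0,0,0,0, 0,0,0,0,0,0,0, -1,0,0,0,0,0,0, -1,0,0,0,0,0,0, -1,0,0,0,0,0,0, -1,0,0,0,0,0,0, -1,0,0,0,0,0,0, -1,0,0,0,0,0,0, -1,0,0,0,0,0,0]' 30
python3 - <<'E'
from h import *
to([.4765,.0927,.053])
T,o=tool(); g=T[:3,3]; pv=np.array([.592,.003]); 
for pv in ([.592,.003],[.590,.0003],[.5937,.0059]):
  v=g[:2]-pv; print(np.linalg.norm(v),np.degrees(np.arctan2(v[1],v[0])))
E
```

```text
time_s: 4.88
position: [0.4803, 0.0937, 0.0586]
tool_rot: [49.6, 89.9, 11.1]
force: [-2.0, -0.8, 7.9]
finger_gap: 0.013
shift cm [ 0.56 -0.32 -0.23] jaw yaw 51.5 j6 49.5 t 4.88 pos [0.4803 0.0937 0.0586] F [-2.  -0.8  7.9] M [-0.135  0.335 -0.043] gap 0.013
0.14394618037751655 140.92130623636902
0.14413475652987554 139.58683276968875
0.14347621865476634 142.2483805791869
```

```bash

python3 -m creep '[-1,-0.3,0.5,0.01,0.33,0,0, -1,0,1.03,0.04,0.67,0,0, -1,0,1.03,0.04,0.67,0,0, -1,0,1.03,0.04,0.67,0,0, -1,0,1.03,0.04,0.67,0,0, -1,0,1.03,0.04,0.67,0,0, -1,0,1.03,0.04,0.67,0,0, -1,0,1.03,0.04,0.67,0,0, -1,0,1.03,0.04,0.67,0,0, -1,0,1.03,0.04,0.67,0,0, -1,0,0,0,0,0,0]'
python3 - <<'E'
from h import *
to([.5754,.149,.0586])
T,o=tool(); g=T[:3,3]; pv=np.array([.592,.003]); 
for pv in ([.592,.003],[.590,.0003],[.5937,.0059]):
  v=g[:2]-pv; print(np.linalg.norm(v),np.degrees(np.arctan2(v[1],v[0])))
E
```

```text
time_s: 5.8
position: [0.5611, 0.1454, 0.0593]
tool_rot: [-120.2, 89.9, 163.0]
force: [0.1, 2.6, -10.0]
finger_gap: 0.0132
shift cm [ 0.07  1.47 -0.03] jaw yaw 13.18 j6 91.3 t 5.8 pos [0.5611 0.1454 0.0593] F [  0.1   2.6 -10. ] M [ 0.644 -0.181 -0.114] gap 0.0132
0.14567957328265646 102.23937855880861
0.14791579649750794 101.26051387713518
0.14322397082251587 103.14997512340959
```

```bash

python3 -m creep '[-1,0.15,0.37,0.01,0.24,0,0, -1,0,0.37,0.01,0.24,0,0, -1,0,0.37,0.01,0.24,0,0, -1,0,0.25,0.01,0.16,0,0, -1,0,0,0,0,0,0]'
python3 -c "
from h import *
to([.5754,.149,.0586])"
python3 -m creep '[-1,0,0.2,0.01,0.1,0,0, -1,0,0.2,0.01,0.1,0,0, -1,0,0,0,0,0,0]'
python3 -c "
from h import *
to([.5754,.149,.0586])"
```

```text
time_s: 6.22
position: [0.5738, 0.1478, 0.0593]
tool_rot: [179.7, 89.9, 97.8]
force: [-0.7, 4.9, -1.7]
finger_gap: 0.0125
shift cm [ 0.07  0.17 -0.09] jaw yaw 8.14 j6 96.3 t 6.22 pos [0.5738 0.1478 0.0593] F [-0.7  4.9 -1.7] M [ 0.935  0.29  -0.144] gap 0.0125
time_s: 6.47
position: [0.5775, 0.1483, 0.0593]
tool_rot: [-167.9, 89.9, 109.1]
force: [-2.5, 5.4, -0.8]
finger_gap: 0.013
shift cm [ 0.07 -0.2  -0.09] jaw yaw 6.97 j6 97.4 t 6.47 pos [0.5775 0.1483 0.0593] F [-2.5  5.4 -0.8] M [ 1.146  0.502 -0.178] gap 0.013
```

Not at the stop yet (tangential force about 2.5 N); I'll keep pressing in small steps.

```bash

python3 -m creep '[-1,0,0.15,-0.05,0.1,0,0, -1,0,0.15,0,0.1,0,0, -1,0,0,0,0,0,0]'
python3 -c "
from h import *
to([.5754,.149,.0586])"
python3 -m creep '[-1,0,0.2,0,0,0,0, -1,0,0.2,0.0,0,0,0, -1,0,0,0,0,0,0]'
python3 -c "
from h import *
to([.5754,.149,.0586])"
```

```text
time_s: 6.72
position: [0.5796, 0.1485, 0.0592]
tool_rot: [-116.3, 89.9, 159.4]
force: [-6.7, 3.3, 3.0]
finger_gap: 0.013
shift cm [ 0.06 -0.41 -0.09] jaw yaw 5.72 j6 98.6 t 6.72 pos [0.5796 0.1485 0.0592] F [-6.7  3.3  3. ] M [ 0.654  1.421 -0.134] gap 0.013
time_s: 6.97
position: [0.5796, 0.1486, 0.0591]
tool_rot: [-98.1, 89.5, 177.7]
force: [-22.9, 2.4, 14.4]
finger_gap: 0.0131
shift cm [ 0.05 -0.42 -0.08] jaw yaw 5.78 j6 98.5 t 6.97 pos [0.5796 0.1486 0.0591] F [-22.9   2.4  14.4] M [ 0.554  4.316 -0.078] gap 0.0131
```

Arm is against the stop (no movement from 6.7 to 23 N). I'll relax, open, rise, then go over the knob.

```bash

python3 -m creep '[-1,0,-0.35,0,0,0,0, -1,0,-0.1,0,0,0,0, 0.2,0,0,0,0,0,0, 0.4,0,0,0,0,0,0, 0.6,0,0,0,0,0,0, 0.6,0,0,0,0,0,0, 0.6,-3,0,0,0,0,0, 0.6,-4,0,0,0,0,0, 1,-4,0,0,0,0,0, 1,-3,0,0,0,0,0]'
python3 -m creep '[1,0,0,3,-1.15,0,0, 1,0,0,3,-1.15,0,0, 1,0,0,0,-1.15,0,0, 1,0,0,0,-1.15,0,0, 1,0,0,0,-1.15,0,0, 1,0,0,0,-1.15,0,0, 1,0,0,0,-1.15,0,0, 1,0,0,0,-1.15,0,0, 1,0,0,0,-1.15,0,0, 1,0,0,0,-1.15,0,0, 1,0,0,0,-1.15,0,0, 1,0,0,0,-1.15,0,0]'
python3 -m creep '[1,0,0,0,-1.15,0,0, 1,0,0,0,-1.15,0,0, 1,0,0,0,-1.15,0,0, 1,0,0,0,-1.15,0,0, 1,0,0,0,-1.15,0,0, 1,0,0,0,-1.15,0,0, 1,0,0,0,-1.15,0,0, 1,0,0,0,-1.15,0,0, 1,0,0,0,-1.15,0,0, 1,0,0,0,-1.15,0,0, 1,0,0,0,-1.15,0,0, 1,0,0,0,-1.15,0,0]'
python3 -c "
from h import *
to([.588,.057,.17])"
```

```text
time_s: 7.8
position: [0.5813, 0.1481, 0.2021]
tool_rot: [94.4, 89.9, 10.0]
force: [0.7, 0.5, 0.6]
finger_gap: 0.0853
time_s: 8.8
position: [0.5904, 0.0889, 0.1989]
tool_rot: [-11.8, 90.0, -13.0]
force: [-0.0, -0.5, 0.6]
finger_gap: 0.0854
time_s: 9.8
position: [0.5904, 0.0889, 0.1989]
tool_rot: [-103.6, 90.0, -22.0]
force: [0.5, 0.5, 0.2]
finger_gap: 0.0851
shift cm [ 2.89 -0.23 -3.19] jaw yaw 171.61 j6 -73.0 t 9.8 pos [0.5904 0.0889 0.1989] F [0.5 0.5 0.2] M [ 0.054  0.025 -0.018] gap 0.0851
```

```bash
python3 -c "
from h import *
snap('wrist','w3'); crop('w3',220,60,420,220,4,'c3')"
```

```text
(no output)
```

View pics/c3.png

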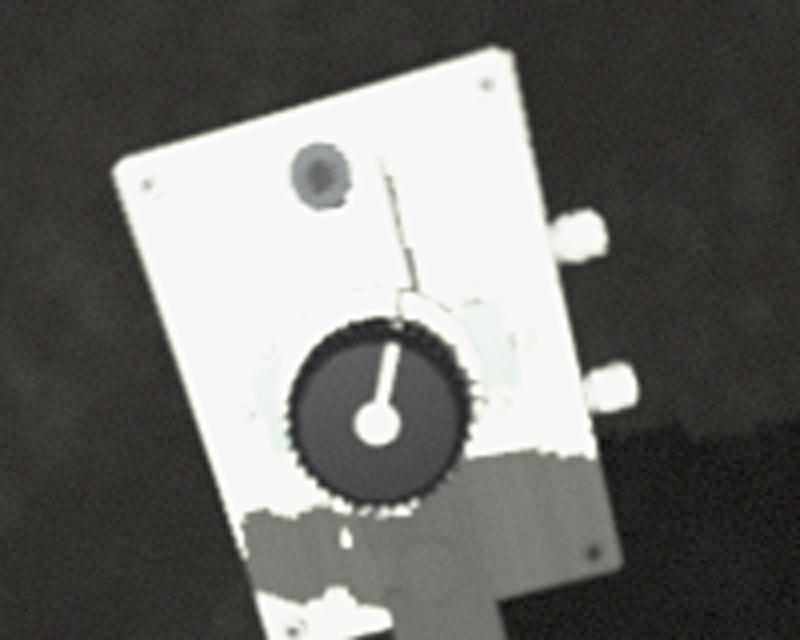

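```bash
python3 - <<'E'
from h import *
d=load('w3'); P=lambda x,y,z:atz(d,220+x/4,60+y/4,z)
pv=P(321,175,.05); kn=P(376,423,.094); kl=P(395,343,.094); cl=P(402,302,.051)
print('pivot',pv,'knob',kn)
for a,b in((pv,kn),(kn,kl),(kn,cl)): print(np.linalg.norm((b-a)[:2]),np.degrees(np.arctan2(*(b-a)[1::-1])))
to([kn[0],kn[1],.059])
print(cv2.HoughCircles(cv2.cvtColor(d['img'],7),3,1,50,param1=200,param2=10,minRadius=18,maxRadius=30) if 0 else '')
E
```

```text
pivot [0.59483169 0.00295217 0.05      ] knob [0.58889022 0.05765384 0.094     ]
0.055023392258648544 96.19892192151288
0.017932300700056577 -111.83917782864879
0.023798449191766546 -113.01054948235107
shift cm [13.99 -0.28 -3.11] jaw yaw 172.11 j6 -73.5 t 9.85 pos [0.5903 0.0889 0.1989] F [-0.   0.1  0. ] M [ 0.019 -0.003 -0.024] gap 0.0855
```

```bash

python3 -m creep '[1,0,-0.15,-1.6,0,0,0, 1,0,-0.13,-1.51,0,0,0, 1,3.5,0,0,0,0,0, 1,3.5,0,0,0,0,0, 1,3.5,0,0,0,0,0, 1,3,0,0,0,0,0, 1,0.4,0,0,0,0,0, 1,0,0,0,0,0,0]' 45
python3 -c "
from h import *
to([.5889,.0577,.058])"
```

```text
time_s: 10.52
position: [0.5869, 0.0577, 0.0585]
tool_rot: [104.7, 89.8, -174.1]
force: [0.2, -0.1, -0.3]
finger_gap: 0.0855
shift cm [ 0.04 -0.19  0.03] jaw yaw 171.16 j6 -75.5 t 10.52 pos [0.5869 0.0577 0.0585] F [ 0.2 -0.1 -0.3] M [-0.013  0.022  0.018] gap 0.0855
```

```bash

python3 -m creep '[0.5,0,-0.17,0,0,0,0, 0,0,0,0,0,0,0, -1,0,0,0,0,0,0, -1,0,0,0,0,0,0, -1,0,0,0,0,0,0, -1,0,0,0,0,0,0, -1,0,0,0,0,0,0, -1,0,0,0,0,0,0]' 45
python3 -c "
from h import *
to([.5889,.0577,.058]);snap('wrist','w4')"
```

```text
time_s: 11.18
position: [0.5901, 0.0579, 0.0617]
tool_rot: [-61.2, 89.9, 20.1]
force: [-4.3, 1.2, 9.0]
finger_gap: 0.0398
shift cm [ 0.37  0.12 -0.04] jaw yaw 171.27 j6 -75.7 t 11.18 pos [0.5901 0.0579 0.0617] F [-4.3  1.2  9. ] M [ 0.095  0.604 -0.06 ] gap 0.0398
```

View pics/w4.png

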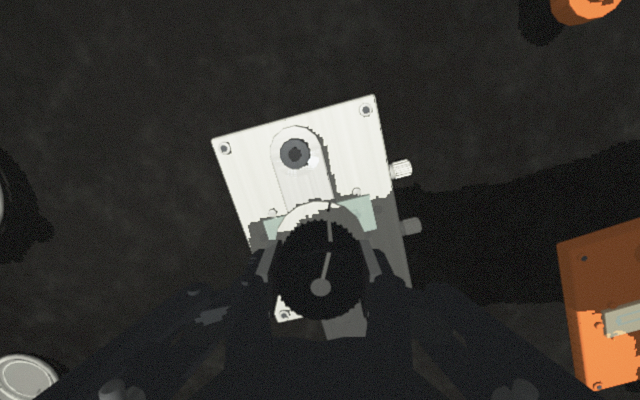

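Both the knob line (327,253)-(321,287) and the collar witness line (330,203)-(330,240) can be seen while gripping, in line. Start turning clockwise.

```bash

cat >> h.py <<'E'
def m():
    T,o=tool(); y=T[:3,1]; print('jaw',round(np.degrees(np.arctan2(y[1],y[0])),2),'j6',round(o['joint_positions'][5],2),'t',round(o['time_s'],2),'pos',o['position'].round(4),'F',o['force'].round(1),'Mz',round(o['moment'][2],3),'gap',round(o['finger_gap'],4))
E
python3 -m creep '[-1,-0.2,0,0,0.5,0,0, -1,0,0,0,0.5,0,0, -1,0,0,0,0.5,0,0]' >/dev/null; python3 -c "from h import *;m()"
python3 -m creep '[-1,0,0,0,0.5,0,0, -1,0,0,0,0.5,0,0, -1,0,0,0,0.5,0,0]' >/dev/null; python3 -c "from h import *;m()"
python3 -m creep '[-1,0,0,0,0.5,0,0, -1,0,0,0,0.5,0,0, -1,0,0,0,0.5,0,0, -1,0,0,0,0.5,0,0]' >/dev/null; python3 -c "
from h import *
m();snap('wrist','w5');a=load('w4')['img'][180:300,260:380];b=load('w5')['img'][180:300,260:380]
f=lambda i:cv2.convertScaleAbs(cv2.resize(i[:,:,::-1],None,fx=3,fy=3,interpolation=2),alpha=2)
cv2.imwrite('pics/c5.png',np.hstack([f(a),f(b)]))"
```

```text
jaw 162.14 j6 -66.55 t 11.48 pos [0.59   0.0578 0.062 ] F [ 0.4 -0.  -6.6] Mz 0.245 gap 0.0398
jaw 153.13 j6 -57.54 t 11.73 pos [0.59   0.0577 0.062 ] F [-0.1  0.1 -5.6] Mz 0.202 gap 0.0399
jaw 141.13 j6 -45.55 t 12.07 pos [0.59   0.0575 0.062 ] F [ 1.  -0.4 -5.5] Mz 0.238 gap 0.0398
```

View pics/c5.png

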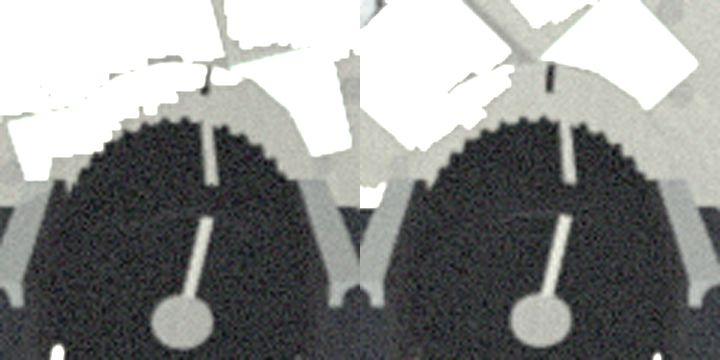

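```bash

cat >> h.py <<'E'
def lag(fn):
    d=load(fn); fx,fy,cx,cy=d['K']; C=np.linalg.inv(d['W']); T=d['W'];
    cam=np.degrees(np.arctan2(T[1,3]-.0577,T[0,3]-.5893))   # camera azimuth, turns with the jaw
    a=np.arange(-60,60,.5); g=cv2.GaussianBlur(cv2.cvtColor(d['img'],cv2.COLOR_RGB2GRAY),(0,0),.5).astype(np.float32); s=[]
    for r in np.arange(.0235,.0262,.0005):
        t=np.radians(a+cam); p=np.c_[.5893+r*np.cos(t),.0577+r*np.sin(t),0*t+.051,0*t+1]@C.T
        s.append(cv2.remap(g,(cx-fx*p[:,0]/p[:,2]).astype(np.float32),(cy+fy*p[:,1]/p[:,2]).astype(np.float32),1)[:,0])
    s=np.mean(s,0); s=s-cv2.blur(s[:,None],(1,31))[:,0]; k=np.argsort(s)[:1]; i=k[0]
    far=[j for j in np.argsort(s) if abs(j-i)>8][0]
    print('line at',a[i],'depth',s[i].round(1),'| next',a[far],s[far].round(1))
E
python3 -c "
from h import *
lag('w3');lag('w4');lag('w5')"
```

```text
line at -6.5 depth -13.0 | next -52.0 -4.5
line at -13.5 depth -91.7 | next -27.0 -16.4
line at -5.5 depth -49.1 | next 11.0 -40.7
```

```bash

python3 -m creep '[-1,0,0,0,0.5,0,0, -1,0,0,0,0.5,0,0, -1,0,0,0,0.5,0,0]' >/dev/null; python3 -c "from h import *;m();snap('wrist','k1');lag('k1')"
python3 -m creep '[-1,0,0,0,0.5,0,0, -1,0,0,0,0.5,0,0]' >/dev/null; python3 -c "from h import *;m();snap('wrist','k2');lag('k2')"
python3 -m creep '[-1,0,0,0,0.5,0,0, -1,0,0,0,0.5,0,0]' >/dev/null; python3 -c "from h import *;m();snap('wrist','k3');lag('k3')"
```

```text
jaw 132.2 j6 -36.62 t 12.37 pos [0.59   0.0574 0.062 ] F [ 0.9 -1.6 -7. ] Mz 0.201 gap 0.0397
line at 59.5 depth -55.1 | next -5.5 -51.0
jaw 126.27 j6 -30.7 t 12.58 pos [0.59   0.0574 0.062 ] F [ 0.6 -1.3 -5.6] Mz 0.166 gap 0.0394
line at 44.5 depth -57.4 | next -5.5 -49.6
jaw 120.32 j6 -24.75 t 12.8 pos [0.5899 0.0573 0.062 ] F [ 0.7 -1.8 -5.3] Mz 0.25 gap 0.0395
line at -5.5 depth -49.3 | next 45.0 -32.2
```

```bash
sed -i 's/np.arange(-60,60,.5)/np.arange(-30,45,.5)/' h.py
python3 -m creep '[-1,0,0,0,0.5,0,0, -1,0,0,0,0.5,0,0]' >/dev/null; python3 -c "from h import *;m();snap('wrist','k4');lag('k4')"
python3 -m creep '[-1,0,0,0,0.5,0,0, -1,0,0,0,0.5,0,0]' >/dev/null; python3 -c "from h import *;m();snap('wrist','k5');lag('k5')"
python3 -m creep '[-1,0,0,0,0.5,0,0, -1,0,0,0,0.5,0,0]' >/dev/null; python3 -c "from h import *;m();snap('wrist','k6');lag('k6')"
```

```text
jaw 114.35 j6 -18.78 t 13.02 pos [0.5899 0.0572 0.062 ] F [ 0.9 -2.4 -4.9] Mz 0.212 gap 0.0392
line at -5.5 depth -51.4 | next 26.0 -2.1
jaw 108.38 j6 -12.81 t 13.23 pos [0.5898 0.0572 0.062 ] F [ 0.3 -3.3 -4.8] Mz 0.2 gap 0.0396
line at -5.5 depth -54.1 | next -23.5 -1.9
jaw 102.4 j6 -6.84 t 13.45 pos [0.5898 0.0572 0.062 ] F [-0.  -3.8 -3.9] Mz 0.2 gap 0.0395
line at -5.0 depth -64.2 | next 28.5 -2.1
```

```bash

python3 -m creep '[-1,0,0,0,0.5,0,0, -1,0,0,0,0.5,0,0]' >/dev/null; python3 -c "from h import *;m();snap('wrist','k7');lag('k7')"
python3 -m creep '[-1,0,0,0,0.5,0,0, -1,0,0,0,0.5,0,0]' >/dev/null; python3 -c "from h import *;m();snap('wrist','k8');lag('k8')"
python3 -m creep '[-1,0,0,0,0.5,0,0, -1,0,0,0,0.5,0,0]' >/dev/null; python3 -c "from h import *;m();snap('wrist','k9');lag('k9')"
```

```text
jaw 96.43 j6 -0.86 t 13.67 pos [0.5897 0.0571 0.062 ] F [-0.7 -4.8 -3. ] Mz 0.233 gap 0.0393
line at -2.5 depth -55.2 | next 29.5 -2.2
jaw 90.43 j6 5.13 t 13.88 pos [0.5897 0.0571 0.062 ] F [-0.8 -4.4 -3.1] Mz 0.112 gap 0.0397
line at 3.0 depth -59.3 | next 35.0 -1.7
jaw 84.43 j6 11.13 t 14.1 pos [0.5896 0.0571 0.062 ] F [-0.7 -5.8 -2. ] Mz -0.132 gap 0.0394
line at 9.0 depth -55.4 | next -8.5 -1.5
```

Screw tight, crest passed (lag 22.5°, torque now negative). Ease on to the pocket (34.4°).

```bash

python3 -m creep '[-1,0,0,0,0.5,0,0, -1,0,0,0,0.5,0,0]' >/dev/null; python3 -c "from h import *;m();snap('wrist','k10');lag('k10')"
python3 -m creep '[-1,0,0,0,0.4,0,0, -1,0,0,0,0.4,0,0, -1,0,0,0,0,0,0]' >/dev/null; python3 -c "from h import *;m();snap('wrist','k11');lag('k11')"
```

```text
jaw 78.41 j6 17.15 t 14.32 pos [0.5895 0.057  0.0619] F [-0.4 -5.6 -1.5] Mz -0.179 gap 0.0394
line at 15.5 depth -55.7 | next -11.5 -2.1
jaw 73.6 j6 21.95 t 14.62 pos [0.5894 0.057  0.0619] F [-0.7 -5.8 -1.7] Mz -0.078 gap 0.0396
line at 21.0 depth -57.7 | next 3.5 -2.3
```

```bash

python3 -m creep '[0.1,0,0,0,0,0,0, 0.4,0,0,0,0,0,0, 1,0,0,0,0,0,0, 1,0,0,0,0,0,0, 1,0,0,0,0,0,0]' >/dev/null; python3 -c "from h import *;m();snap('wrist','r1');lag('r1')"
python3 -m creep '[1,-2,0,0,0,0,0, 1,-3,0,0,0,0,0, 1,-3,0,0,0,0,0, 1,-4,0,0,0,0,0, 1,-2,0,0,0,0,0, 1,0,0,0,0,0,0]' >/dev/null; python3 -c "
from h import *
m();snap('wrist','r2');crop('r2',220,60,420,220,4,'c6')"
```

```text
jaw 73.53 j6 22.06 t 15.08 pos [0.59  0.058 0.062] F [ 0.5 -0.7 -0.6] Mz -0.007 gap 0.0856
line at 21.5 depth -57.1 | next 6.5 -1.7
jaw 73.5 j6 22.08 t 15.63 pos [0.5921 0.058  0.2072] F [ 0.1 -0.  -0. ] Mz 0.033 gap 0.0854
```

View pics/c6.png

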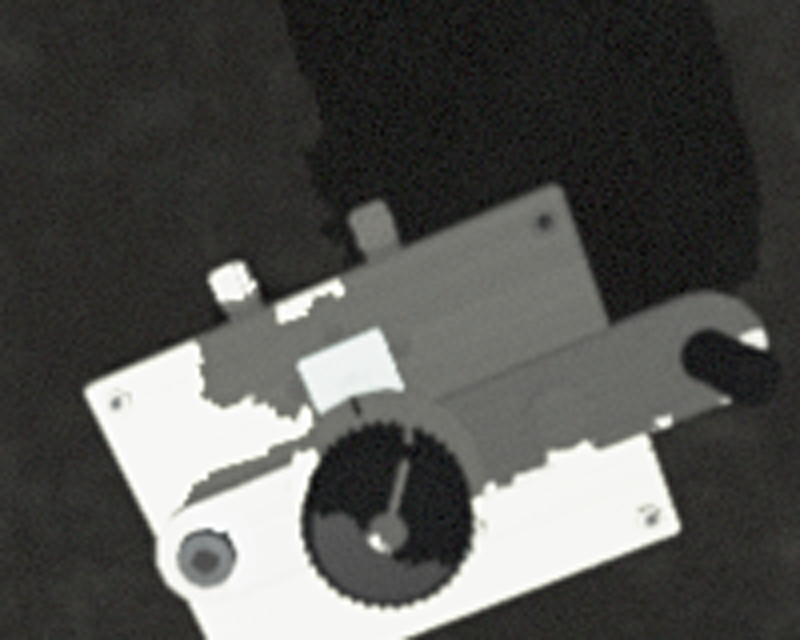

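```bash

python3 - <<'E'
from h import *
d=load('r2'); P=lambda x,y,z:atz(d,220+x/4,60+y/4,z)
pv=P(207,557,.05); kn=P(388,530,.094); kl=P(406,460,.094); cl=P(354,400,.051)
print('pivot',pv,'knob',kn)
A=lambda a,b:np.degrees(np.arctan2(*(b-a)[1::-1]))
print(A(pv,kn),'knob line',A(kn,kl),'collar',A(kn,cl),'diff',A(kn,cl)-A(kn,kl))
E
python3 -m creep '[1,-3,0,0,0,0,0, 1,-3,0,-2,0,0,0, 1,0,0,-4,0,0,0, 1,0,0,-4,0,0,0, 1,0,0,-4,0,0,0, 1,0,0,-4,0,0,0, 1,0,0,-2,0,0,0, 1,0,0,0,0,0,0]'
python3 - <<'E'
from h import *
snap('top','t9'); snap('wrist','w9')
f=lambda n,x0,y0,x1,y1,s:cv2.resize(load(n)['img'][y0:y1,x0:x1,::-1],None,fx=s,fy=s,interpolation=2)
d=load('w9'); C=np.linalg.inv(d['W']); fx,fy,cx,cy=d['K']; p=C@[.589,.06,.05,1]; print(cx-fx*p[0]/p[2],cy+fy*p[1]/p[2])
u,v=int(cx-fx*p[0]/p[2]),int(cy+fy*p[1]/p[2]); u=min(max(u,70),570); v=min(max(v,70),330)
w=f('w9',u-70,v-70,u+70,v+70,4)[:400,:560] if 0 else cv2.resize(f('w9',u-70,v-70,u+70,v+70,4),(400,400))
t=cv2.resize(f('t9',280,165,360,245,5),(400,400)); cv2.imwrite('pics/c7.png',np.hstack([t,cv2.LUT(w,(255*(np.arange(256)/255)**.6).astype(np.uint8))]))
E
```

```text
pivot [0.59346714 0.00402442 0.05      ] knob [0.58829934 0.05791194 0.094     ]
95.47790364151948 knob line 149.57477350531514 collar -175.5258252212463 diff -325.10059872656143
time_s: 16.35
position: [0.3938, 0.115, 0.2614]
tool_rot: [-169.0, 89.9, 174.6]
force: [0.1, -1.0, -0.1]
finger_gap: 0.0852
319.6119239725101 308.2606927291371
```

View pics/c7.png

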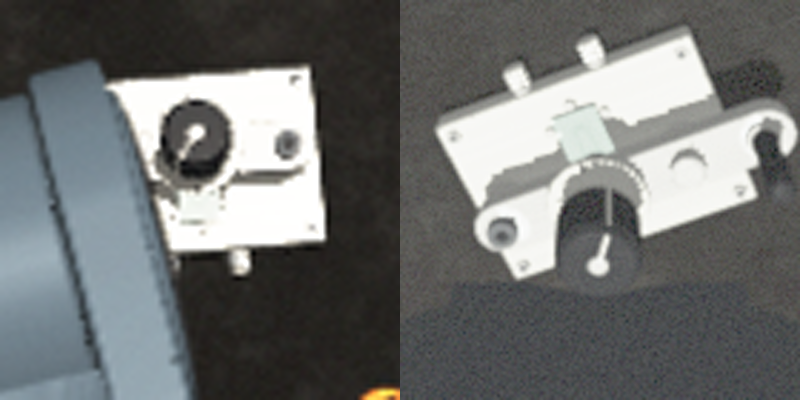

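The right panel shows the stud head (688,165) centred over the arm, the post beyond it, and the gripper clear. I'll check the bystanders numerically, then hand in.

```bash

python3 - <<'E'
from h import *
from bench import finish_job
a,b=load('t0')['img'].astype(int),load('t9')['img'].astype(int)
for n,x,y in(('flask',229,203),('cyl',393,189)): print(n,abs(a-b)[y-14:y+14,x-12:x+12].mean())
print(finish_job())
E
```

```text
flask 68.3874007936508
cyl 1.8482142857142858
the job is handed in; nothing more can be done
None
```

The clamp arm is home and the knob is tightened by one click. I've let go, and the job is handed in at about 16.5 s.

- **Arm:** I gripped the post and swung the arm about 46° to its stop. It did not move as the push rose from about 7 to 23 N. In the last wrist picture the stud head sits centred over the arm, and the arm points at 95.5°, against about 96° for the holder's axis.
- **Knob:** The screw went tight after about 1.2–1.3 rad. The torque then fell through zero, reached −0.18 N m past the crest, and eased as the knob came to the pocket. After release, the knob line stood 34.9° (0.61 rad) clockwise of the collar line. That is one click, and the side tracking while the knob was held gave 34.5–35°.
- **Cylinder:** The top view around it is unchanged, with a mean difference of 1.8 grey levels.
- **Flask (check failed):** The same comparison gave 68 grey levels, so it does not confirm the flask is undisturbed. The likely cause is the robot's own link, which covers that side of the final top view. I did not take another picture to confirm it. By my position estimates the gripper kept several centimetres clear of the flask, and I felt no unexpected force.

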